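# Unlock the hitch latch and hold the tongue up off its ball

## Robot

A 6-joint arm with a two-finger parallel gripper is mounted at the origin on the work surface. World frame = base frame: x ahead of the robot, y to its left, z up, the work surface at z = 0. Lengths are in m, angles in rad, forces in N, time in s.
With the tool pointing down it reaches from about 0.4 to 0.825 m from the base axis. Payload 7 kg.
Tool frame: the origin (TCP) lies between the finger pads; the fingertips stand 17 mm ahead of it and the grasp point (between the pads) lies 2 mm behind it; x points along the fingers, z is the direction in which the jaws open and shut, and the axes are right-handed (so a half turn about x gives the same grasp; the last joint's range is limited). The gripper opens to 88 mm and grips with 3 to 60 N. Pads are 19 mm wide; open, the fingers measure 130 mm over their backs; the gripper's body (78 mm by 193 mm) begins 47 mm behind the grasp point.
Start: joints at [1.594, 0.359, 0.012, 0, -1.224, -0.288], TCP at [0.177, 0.651, 0.244] pointing down, gripper open.
Joint ranges: [-3.07, 3.07], [-1.43, 2.12], [-1.02, 1.25], [-3.03, 1.67], [-3.05, -0], [-3.03, 3.03]. Speed limits (rad/s): [2.39, 2.39, 3.01, 3.14, 3.14, 3.14].

## Interface

Orientations are given as [roll, pitch, yaw] about the fixed x, y, z axes, in that order (R = Rz(yaw) Ry(pitch) Rx(roll)).
In Python, from station import * gives the robot as it stands.
- The arm moves only by the tool step_arm, never from a script. Its argument "deltas" is a list of rows, each a list of 5 numbers: the shift along the tool's x, y, z in cm, then the turn about the tool's x in degrees, then the closure, from 0 (fully open) to 1 (shut). In form: [[dx, dy, dz, roll, fingers], ...]. A call has exactly 10 rows; each row is the pose to reach, as a shift and turn from the pose commanded when the call began, along the tool's axes at that moment; what a row does not reach only later rows make up. A row lasts 1/12 s, in which the tool goes at most 41.7 mm and 7.16 degrees, less where a joint would pass 70% of its speed; a pose out of reach is approached as far as the arm can. A call with a gripper value outside its range is refused whole. The fingers move at their own pace and stop on an object; "squeeze" is the grip in N (left out, the last holds). Time passes only in rows, so rows that repeat a pose let the fingers close, or fill a call up. It gives the time, the measured TCP pose, the force and the opening at its end, in the units of the state.
- get_state(): the state, without advancing time (a new reading comes with each control period).
- grab_frame(name): name is "scene" or "side" or "wrist"; returns a dict with "pixels" (420x560x3 uint8, red, green, blue), "range_z" (420x560 float32, m along the optical axis (not along the pixel's ray), 0 where there is no reading), "fx", "fy", "cx", "cy" (pixels), "view" (4x4, takes a point from world to camera coordinates); the wrist camera has in their place "hand_eye" (4x4, takes a point from camera to tool coordinates, whose origin is the TCP and whose axes are the tool frame's). Camera axes: x right, y down, z forward; pixel columns grow to the right and rows downward; lengths in m; the calibration is good to about 2 mm. The wrist camera is an equidistant fisheye: a pixel r from the principal point sees the ray r / f radians off the axis. A picture is of the moment at which its call begins: read the wrist's pose just before it.
- job_done(): hands the job in, once; it reports no verdict.
Trained networks look in the newest picture that a camera, given by its name, has taken for a name from the list of things; names that differ only in an ending like _2 or _b are one class to them, and where a whole thing is asked for, a point or a joint stands for the part that bears it (a point fixed in the world has none). Each returns a list of dicts, best first, with "conf" (0 to 1); they miss things now and then, are a little off and sometimes report something else, mostly with a low value. They report only what shows in the picture. A call takes as long as a camera call.
- boxes_of(thing, camera): "extent" ([left, top, right, bottom] in pixels, round what is visible of it).
- masks_of(thing, camera): "mask" (420x560 bool, what is visible of it) and "extent" ([left, top, right, bottom] in pixels, round what is visible of it).
The state is a dict: "t": time; "q": joint angles; "qd": joint speeds; "joint_efforts": joint torques, N m; "eef_pos": TCP position; "ee_rot": TCP orientation; "force": force on the tool from outside, world axes, zero at the start; "moment": the same for the moment, N m; "width": finger opening in m.
Only numpy, scipy, OpenCV 4.12 (cv2) and the standard library are available. Lean on these libraries where they do the work, as an engineer would, in place of code of your own. Each camera call takes 0.05 s, during which the arm holds its last target.

## Task

So that a workmate can wipe the hitch ball clean: with the slotted T-key, turn the captive lock screw on top of the hitch tongue a quarter turn anticlockwise (seen from above) to its stop, then stand the key upright on the bench again and let go of it. Then pull the hitch's spring latch sideways by its grey upright tab, all the way, and with it pulled lift the tongue until the coupler has risen at least 65 mm off the ball; do not force the tongue up while the latch is still shut. Finish holding it up there, still and in the gripper, without letting go, and leave the bottle, carton, wrench and fitting where they are.

Things in the scene. Friction and masses are not known exactly. Their poses are not given: they have to be found in the camera images.
- hitch: The whole hitch fixture, bolted down. Dark steel base plate 300 x 100 x 12 mm. Origin: centre of the underside of the base plate, on the bench; x runs along the tongue from the coupler end (-x) to the pivot bracket (+x), y across it, z up. In this frame: steel ball of 30 mm diameter at x -100 mm, centre 45 mm up; tongue pivot axis (along y) at x 120 mm, 55 mm up; tongue 54 mm wide (y -27 to 27 mm), x -146 to 130 mm, its flat top 72 mm up.
- tongue (a joint): Angle of the aluminium tongue stub about its pivot, rad: 0 lying down with the coupler over the ball, growing as the coupler end rises, at most 0.6. Low friction: it falls when let go; with latch about 0.6 kg, it takes about 3 N at the coupler to lift. While the latch is shut, a blade under the ball's collar stops it after 3 mm.
- coupler (a point): Point on the flat top of the tongue's coupler end, straight above the ball, 220 mm from the pivot axis; 72 mm above the bench when down. Axes as the tongue's.
- latch (a joint): Travel of the spring latch across the coupler, m: 0 shut, pulled towards the hitch's +y up to 0.011. Spring: about 4 N at the start to 8 N at full travel; springs back when let go. It holds the tongue below 7 mm of travel. The lock screw stops it at about 2 mm until it is turned.
- latch_tab (a point): Top centre of the latch's grey upright pull tab, which rides on the tongue's +y side: 24 mm (hitch x) by 10 mm (hitch y), 44 mm tall, its top 122 mm above the bench; built at hitch x -100, y 45 mm with the latch shut. Under it lies the latch's 6 mm steel plate, top 78 mm above the bench. Pinch it across its 10 mm, along hitch y. Axes as the tongue's.
- screw (a joint): Angle of the captive lock screw about the vertical, rad, anticlockwise from above positive: -0.2 to 1.3 (its stop). Starts near 0 (locked: its oblong cam stands across the tongue and blocks the latch's lug); the latch is free beyond 1.1. Stiff: about 0.06 N m; it stays where it is left.
- screw_head (a point): Top of the screw's brass drive bar, on the screw's axis, at hitch x -35, y 0 mm, 99 mm above the bench. The bar is 6 mm thick, 22 mm long along this point's y axis (hitch y at joint 0), rounded on top, and stands 13 mm above a disc of 26 mm diameter (disc top 86 mm above the bench) on which the key's prongs come to rest.
- key: Loose steel T-key, 0.16 kg, 84 mm tall, standing upright on its two prongs. Origin: centre of its underside between the prong feet; z up. Prongs: 30 mm (x) by 10 mm (y), with a slot 9 mm wide, 15 mm deep, open along x between them. Above them a collar of 30 mm diameter from 15 to 24 mm, a stem of 11 mm diameter to 64 mm, and the T-bar, 64 mm long along x, 12 mm thick along y, from 64 to 84 mm up. Fits over the screw's bar either way round.
- bottle: amber glass bottle with black cap, 62 mm in diameter, 140 mm tall, loose; bystander. Origin: centre of its underside.
- carton: white and green carton of wipes, 115 x 125 x 85 mm, loose; bystander. Origin: centre of its underside.
- wrench: flat steel wrench lying on the bench, about 180 mm long along its x, loose; bystander. Origin: underside, near the middle of its length.
- fitting: steel hex fitting, 30 mm across and 28 mm tall, with a brass side nipple; loose bystander. Origin: centre of its underside.

How it is judged:
By the outcome, as a careful person would: the job done as asked, in the order asked, and still so for the second after the job is handed in, while the arm keeps its last pose, push and grip.
It also fails if it takes over 72 s, if anything falls off the work surface, if the arm or the gripper's body presses on something with over 40 N, if the wrist force passes 120 N, or if a joint passes its speed limit or range.

## Working session

There is one attempt and no reset: what is moved stays moved. The work goes in short steps, Python scripts to look and compute and a tool call to move; the robot and the scene stay as the last step left them, time stands still between calls to the robot, and variables do not carry over. Pictures are saved under pics/ and viewed, and the job is handed in when it is done.

Besides the shell and the picture viewer there is one more tool, called as name([rows], argument=value, ...), one row to a line, values as JSON. step_arm: Moves the arm, as the interface text tells. Its arguments: {"type":"object","properties":{"deltas":{"type":"array"},"squeeze":{"type":"number"}},"required":["deltas"]}

```bash
ls; mkdir -p pics; python3 - <<'E'
from station import *
import cv2,numpy as np
s=get_state();print(s)
for c in ["scene","side","wrist"]:
    f=grab_frame(c);cv2.imwrite(f"pics/{c}0.png",f["pixels"][:,:,::-1])
    np.savez(f"pics/{c}0.npz",**f)
    print(c,f["fx"],f["cx"],f["cy"],f.get("view",f.get("hand_eye")))
    for n in ["hitch","key","screw_head","latch_tab","coupler","bottle","carton","wrench","fitting"]:
        try:print(n,[(d["conf"],d["extent"]) for d in boxes_of(n,c)][:3])
        except Exception as e:print(n,e)
E
```

```text
pics
{'t': 0.0, 'q': array([ 1.59408430e+00,  3.59393846e-01,  1.10945491e-02, -3.69988628e-04,
       -1.22408559e+00, -2.88090502e-01]), 'qd': array([-0.00161631, -0.0013279 ,  0.00101337,  0.00050975,  0.0006155 ,
       -0.00127483]), 'joint_efforts': array([-3.00520887e-04, -5.82728148e+01,  2.93062985e+01,  6.99721590e+00,
        7.21115386e-03, -1.57540599e-04]), 'eef_pos': array([0.1765622 , 0.65103996, 0.24263011]), 'ee_rot': array([ 0.07257018,  1.56917012, -1.76315467]), 'force': array([0.46343497, 0.48786287, 0.00294716]), 'moment': array([ 0.02440104,  0.00547222, -0.01786057]), 'width': 0.08786584539313895}
scene 519.0407059858312 289.2646341236756 210.72008750106784 [[-0.7357136   0.67723843 -0.00857936  0.43444685]
 [ 0.36772445  0.38877343 -0.84476858 -0.12792773]
 [-0.56877432 -0.62466257 -0.53506303  1.60943139]
 [ 0.          0.          0.          1.        ]]
hitch [(0.59, [200.6, 189.7, 302.1, 285.0])]
key [(0.72, [223.4, 157.9, 234.7, 189.2])]
screw_head [(0.4, [198.0, 188.0, 301.9, 281.8])]
latch_tab []
coupler [(0.96, [208.0, 190.9, 290.4, 261.5])]
bottle 
[... 513 characters left out ...]
4, 347.8, 397.5])]
screw_head []
latch_tab [(0.94, [275.6, 226.6, 332.4, 265.9])]
coupler [(0.98, [270.6, 217.9, 378.5, 289.1])]
bottle []
carton [(0.84, [370.4, 300.1, 490.5, 419.2])]
wrench [(0.7, [245.4, 181.9, 296.1, 195.8])]
fitting [(0.83, [224.4, 324.1, 248.0, 347.2])]
wrist 325.19226210127806 282.211889749153 211.4149445912811 [[-5.07388238e-04 -2.86136554e-01  9.58188716e-01 -1.41162301e-01]
 [ 8.32474362e-04 -9.58188628e-01 -2.86136087e-01  7.67362781e-02]
 [ 9.99999525e-01  6.52485455e-04  7.24374985e-04 -9.47217600e-04]
 [ 0.00000000e+00  0.00000000e+00  0.00000000e+00  1.00000000e+00]]
hitch []
key []
screw_head []
latch_tab []
coupler []
bottle []
carton []
wrench []
fitting []
```

View pics/scene0.png

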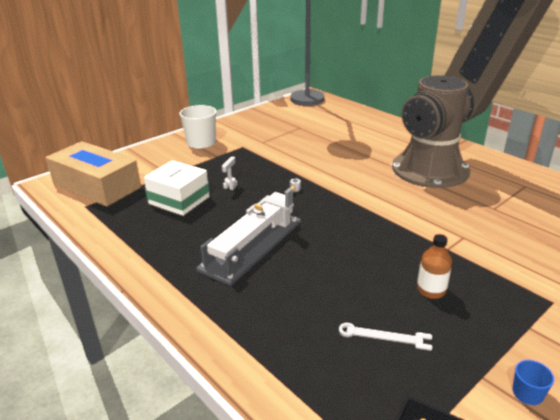

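View pics/side0.png

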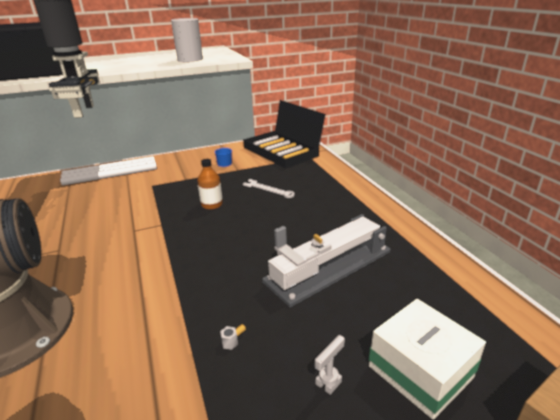

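View pics/wrist0.png

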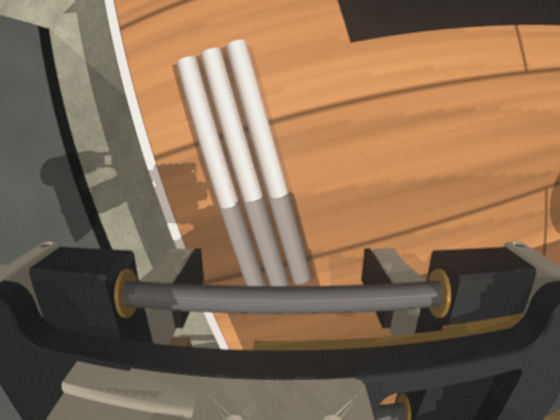

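Scene view: hitch at about (250,235), key at (229,173), with the fitting next to the tongue's coupler end. Side view: hitch at (325,260), tab at (281,238), screw at (319,242), key at (330,365), fitting at (230,337). The wrist view shows only the bare bench. Next I deproject these.

```bash
cat > h.py <<'E'
import numpy as np
def cloud(f):
    z=np.asarray(f["range_z"]);v,u=np.indices(z.shape)
    X=np.stack([(u-f["cx"])/f["fx"]*z,(v-f["cy"])/f["fy"]*z,z],-1)
    V=np.asarray(f["view"]);P=(X-V[:3,3])@V[:3,:3]
    P[z<=0]=np.nan
    return P
def proj(f,p):
    V=np.asarray(f["view"]);c=V[:3,:3]@np.asarray(p)+V[:3,3]
    return f["fx"]*c[0]/c[2]+f["cx"],f["fy"]*c[1]/c[2]+f["cy"]
E
python3 - <<'E'
from h import *
import cv2
np.set_printoptions(precision=4,suppress=True)
for c,boxes in [("side",dict(key=[305,332,352,400],fit=[220,320,250,352],hitch=[258,210,395,310],tab=[272,225,290,250],screw=[305,230,332,252],wr=[240,175,300,200],bot=[195,155,225,212],carton=[365,295,490,419])),("scene",dict(key=[218,152,240,192],hitch=[195,180,305,290],tab=[282,185,296,210],bot=[415,230,455,300],carton=[140,155,212,215]))]:
    f=np.load(f"pics/{c}0.npz");P=cloud(f)
    for n,(a,b,cc,d) in boxes.items():
        q=P[b:d,a:cc].reshape(-1,3);q=q[np.isfinite(q).all(1)]
        bench=q[abs(q[:,2])<0.006];q=q[q[:,2]>0.012]
        q=q[q[:,2]<0.2]
        print(c,n,len(q),"min",q.min(0),"max",q.max(0),"med",np.median(q,0), "bench z",np.median(bench[:,2]) if len(bench) else None)
    # crop
    im=f["pixels"][:,:,::-1]
    if c=="side": cv2.imwrite("pics/sc1.png",cv2.resize(im[205:400,215:400],None,fx=4,fy=3,interpolation=cv2.INTER_CUBIC))
    else: cv2.imwrite("pics/sc2.png",cv2.resize(im[145:290,190:310],None,fx=4,fy=4,interpolation=cv2.INTER_CUBIC))
E
```

```text
side key 835 min [ 0.4873 -0.361   0.012 ] max [ 0.547  -0.3242  0.0861] med [ 0.5145 -0.3458  0.0682] bench z 8.979867110902717e-05
side fit 296 min [ 0.3767 -0.2148  0.0121] max [ 0.4227 -0.1811  0.0298] med [ 0.3925 -0.2005  0.0248] bench z -9.986878164926966e-05
side hitch 4123 min [ 0.5015 -0.1523  0.012 ] max [0.8011 0.0017 0.1222] med [ 0.6144 -0.0857  0.0699] bench z -0.00011632999291773115
side tab 263 min [ 0.5351 -0.0709  0.0737] max [ 0.5627 -0.0487  0.1222] med [ 0.5472 -0.0575  0.0979] bench z -0.00021564771200831452
side screw 394 min [ 0.59   -0.1095  0.0689] max [ 0.6741 -0.04    0.0998] med [ 0.6216 -0.08    0.0722] bench z -0.00030708765637564724Traceback (most recent call last):
  File "<stdin>", line 10, in <module>
    return umr_minimum(a, axis, None, out, keepdims, initial, where)
ValueError: zero-size array to reduction operation minimum which has no identity
```

```bash
python3 - <<'E'
from h import *
import cv2
np.set_printoptions(precision=4,suppress=True)
F={c:np.load(f"pics/{c}0.npz") for c in("side","scene")}
C={c:cloud(F[c]) for c in F}
im=F["side"]["pixels"][:,:,::-1];cv2.imwrite("pics/sc1.png",cv2.resize(im[205:400,215:400],None,fx=4,fy=3,interpolation=cv2.INTER_CUBIC))
im=F["scene"]["pixels"][:,:,::-1];cv2.imwrite("pics/sc2.png",cv2.resize(im[145:290,190:310],None,fx=4,fy=4,interpolation=cv2.INTER_CUBIC))
def sel(c,lo,hi):
    P=C[c].reshape(-1,3);return P[((P>lo)&(P<hi)).all(1)]
for c in C:
    q=sel(c,[.45,-.22,.0700],[.85,.02,.0745]);r=cv2.minAreaRect(q[:,:2].astype(np.float32)*1000);print(c,"tongue",len(q),r)
    q=sel(c,[.45,-.22,.009],[.85,.05,.0145]);
    if len(q)>20:print(c,"plate",len(q),cv2.minAreaRect(q[:,:2].astype(np.float32)*1000))
    for n,lo,hi in [("tabtop",[.5,-.1,.119],[.6,-.02,.125]),("tab",[.5,-.1,.084],[.6,-.02,.125]),("bartop",[.57,-.14,.093],[.68,-.03,.104]),("disc",[.57,-.14,.083],[.68,-.03,.088]),("Ttop",[.45,-.4,.081],[.6,-.3,.088]),("T",[.45,-.4,.064],[.6,-.3,.088]),("fit",[.35,-.24,.01],[.44,-.16,.04])]:
        q=sel(c,lo,hi)
        if len(q)>3:
            print(c,n,len(q),"mean",q.mean(0),"med",np.median(q,0),cv2.minAreaRect(q[:,:2].astype(np.float32)*1000))
E
```

```text
side tongue 1344 ((648.8699951171875, -67.17729949951172), (281.4442443847656, 79.12544250488281), 12.207454681396484)
side plate 1975 ((656.468505859375, -72.56668090820312), (301.6266784667969, 101.31855773925781), 14.357170104980469)
side tabtop 30 mean [ 0.5472 -0.0544  0.1207] med [ 0.5483 -0.0547  0.1206] ((546.8848876953125, -53.777976989746094), (22.404512405395508, 8.880387306213379), 10.41209602355957)
side tab 189 mean [ 0.5466 -0.0569  0.1054] med [ 0.5467 -0.0571  0.1058] ((548.2646484375, -54.93043899536133), (25.38622283935547, 11.559146881103516), 7.423398494720459)
side bartop 28 mean [ 0.6216 -0.0819  0.0962] med [ 0.6213 -0.0819  0.0967] ((621.2815551757812, -80.11429595947266), (5.7542405128479, 22.83955192565918), 16.747743606567383)
side disc 56 mean [ 0.6203 -0.0856  0.0849] med [ 0.6189 -0.0847  0.0849] ((624.3790893554688, -87.51127624511719), (23.32241439819336, 36.388206481933594), 18.484357833862305)
side Ttop 265 mean [ 0.5238 -0.3425  0.083 ] med [ 0.519  -0.3425  0.0831] ((543.58544921875, -339.7562561035156), (112.63236999511719, 31.932544708251953), 4
[... 1155 characters left out ...]
44 mean [ 0.6243 -0.0833  0.0855] med [ 0.625  -0.0826  0.0852] ((620.4915771484375, -81.43756866455078), (29.241012573242188, 41.359825134277344), 15.428852081298828)
scene Ttop 55 mean [ 0.528  -0.3362  0.0848] med [ 0.5212 -0.3367  0.0849] ((542.3436279296875, -334.24737548828125), (114.38420867919922, 32.42958068847656), 1.6014360189437866)
scene T 128 mean [ 0.5298 -0.3337  0.0785] med [ 0.525  -0.3335  0.0795] ((542.3970336914062, -334.2458801269531), (114.49102783203125, 32.42958068847656), 1.6014360189437866)
scene fit 102 mean [ 0.3926 -0.1906  0.0239] med [ 0.3931 -0.1894  0.0245] ((391.8488464355469, -189.5096435546875), (36.539005279541016, 29.948392868041992), 54.88603591918945)
```

View pics/sc1.png

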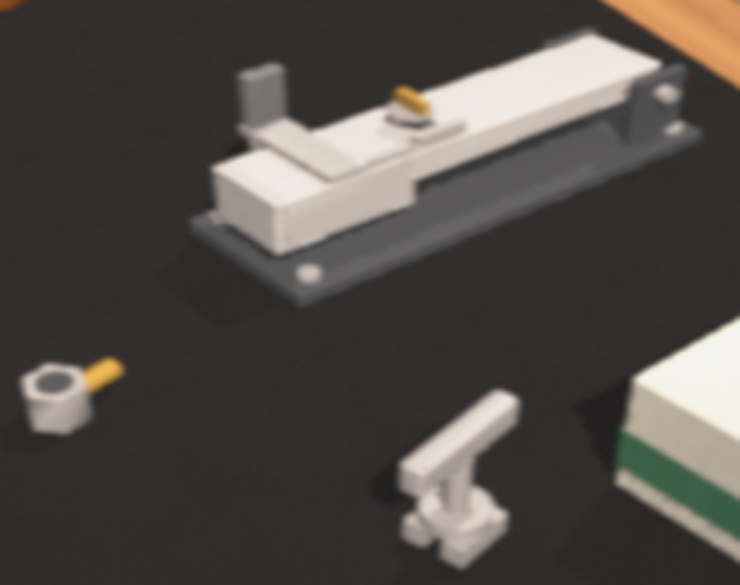

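View pics/sc2.png

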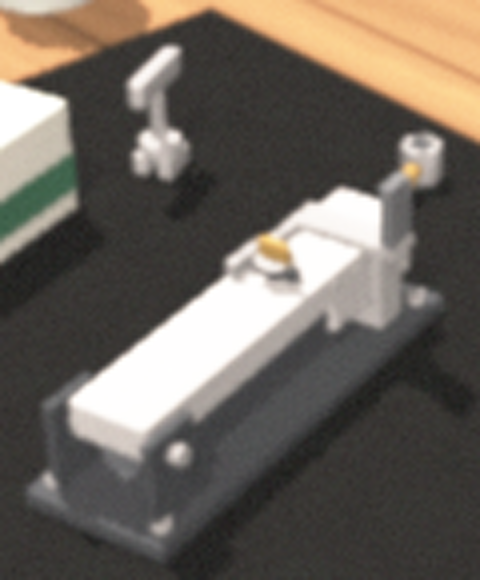

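```bash
python3 - <<'E'
from h import *
import cv2
from scipy.spatial.transform import Rotation as Ro
np.set_printoptions(precision=4,suppress=True)
R=Ro.from_euler("xyz",[0.07257018,1.56917012,-1.76315467]).as_matrix();print(R)
F={c:np.load(f"pics/{c}0.npz") for c in("side","scene")}
C={c:cloud(F[c]) for c in F}
def sel(c,lo,hi):
    P=C[c].reshape(-1,3);return P[((P>lo)&(P<hi)).all(1)]
for c in C:
    for n,lo,hi in [("Ttop",[.45,-.4,.080],[.555,-.3,.088]),("T",[.45,-.4,.066],[.555,-.3,.09]),("lower",[.45,-.4,.004],[.56,-.3,.024]),("carton",[.55,-.5,.03],[.8,-.2,.095]),("near",[.3,-.5,.03],[.55,-.1,.3])]:
        q=sel(c,lo,hi)
        if len(q)>3:print(c,n,len(q),"mean",q.mean(0),"med",np.median(q,0),q.min(0),q.max(0),cv2.minAreaRect(q[:,:2].astype(np.float32)*1000))
E
```

```text
[[-0.0003  0.9651 -0.2618]
 [-0.0016 -0.2618 -0.9651]
 [-1.      0.0001  0.0016]]
side Ttop 267 mean [ 0.5162 -0.3427  0.0828] med [ 0.5167 -0.3426  0.083 ] [ 0.4877 -0.3598  0.0802] [ 0.5466 -0.3242  0.0861] ((517.2284545898438, -341.218017578125), (64.04344177246094, 12.137792587280273), 27.71014404296875)
side T 441 mean [ 0.5147 -0.3451  0.0791] med [ 0.5143 -0.3459  0.0815] [ 0.4873 -0.3599  0.0661] [ 0.547  -0.3242  0.0861] ((517.3382568359375, -341.4529113769531), (64.1514892578125, 13.119667053222656), 26.151241302490234)
side lower 321 mean [ 0.5143 -0.3471  0.0171] med [ 0.512  -0.3482  0.0184] [ 0.4973 -0.361   0.0042] [ 0.5369 -0.3272  0.024 ] ((517.0248413085938, -341.2939147949219), (30.75522232055664, 29.895313262939453), 27.04117202758789)
side carton 7216 mean [ 0.6551 -0.3953  0.0749] med [ 0.6492 -0.3985  0.0839] [ 0.595  -0.4999  0.03  ] [ 0.7985 -0.3048  0.0895] ((687.5592041015625, -422.13739013671875), (134.49632263183594, 233.82289123535156), 25.57994270324707)
side near 1035 mean [ 0.5221 -0.236   0.0658] med [ 0.5216 -0.3283  0.0706] [ 0.4873 -0.3599  0.03  
[... 572 characters left out ...]
99754333496094)
scene lower 145 mean [ 0.5121 -0.3364  0.0101] med [ 0.5193 -0.3308  0.0061] [ 0.4514 -0.3974  0.004 ] [ 0.5594 -0.3004  0.024 ] ((505.27117919921875, -348.6003112792969), (96.96377563476562, 107.50341033935547), 89.54862213134766)
scene carton 2125 mean [ 0.6836 -0.3635  0.0702] med [ 0.6875 -0.3524  0.0787] [ 0.5912 -0.5     0.0301] [ 0.7999 -0.2961  0.0929] ((689.5494384765625, -419.57421875), (133.441162109375, 240.57089233398438), 26.1408634185791)
scene near 227 mean [ 0.5105 -0.2628  0.0682] med [ 0.5195 -0.3275  0.0737] [ 0.3847 -0.3519  0.03  ] [ 0.5497 -0.1     0.0883] ((514.6466674804688, -225.95375061035156), (191.26918029785156, 207.54296875), 33.865413665771484)
```

step_arm([
  [-1,34.2,21.9,0,0],
  [-1,34.2,21.9,0,0],
  [-1,34.2,21.9,0,0],
  [-1,34.2,21.9,0,0],
  [-1,34.2,21.9,0,0],
  [-1,34.2,21.9,0,0],
  [-1,34.2,21.9,0,0],
  [-1,34.2,21.9,0,0],
  [-1,34.2,21.9,0,0],
  [-1,34.2,21.9,0,0],
])

```text
t: 2.33
eef_pos: [0.4509, 0.3482, 0.2541]
ee_rot: [2.476, 1.57, 0.64]
force: [0.1, 0.5, 0.3]
width: 0.0874
```

```bash
cat >> h.py <<'E'
from scipy.spatial.transform import Rotation as Ro
def delta(s,tgt,psi=None):
    R=Ro.from_euler("xyz",s["ee_rot"]).as_matrix()
    d=R.T@(np.asarray(tgt)-s["eef_pos"])*100
    cur=np.degrees(np.arctan2(R[1,2],R[0,2]))
    roll=0 if psi is None else -((psi-cur+180)%360-180)
    return np.round(np.r_[d,roll],2),round(cur,2),np.round(R[:,0],3)
E
python3 - <<'E'
from h import *
from station import *
s=get_state();print(s["t"],s["q"],s["eef_pos"],delta(s,[.52,-.06,.25],-105.2))
E
```

```text
2.3333 [ 1.00108954e+00  1.79097471e-01 -2.09635030e-01  2.37450762e-04
 -1.18148296e+00  3.04150406e-01] [0.45090417 0.34819028 0.25406683] (array([ 3.900e-01,  1.738e+01,  3.758e+01, -1.000e-02]), np.float64(-105.21), array([ 0.,  0., -1.]))
```

step_arm([
  [0.4,17.4,37.6,0,0],
  [0.4,17.4,37.6,0,0],
  [0.4,17.4,37.6,0,0],
  [0.4,17.4,37.6,0,0],
  [0.4,17.4,37.6,0,0],
  [0.4,17.4,37.6,0,0],
  [0.4,17.4,37.6,0,0],
  [0.4,17.4,37.6,0,0],
  [0.4,17.4,37.6,0,0],
  [0.4,17.4,37.6,0,0],
])

```text
t: 3.17
eef_pos: [0.5189, -0.0601, 0.25]
ee_rot: [2.012, 1.57, 0.176]
force: [1.5, -0.0, -0.6]
width: 0.0874
```

```bash
python3 - <<'E'
from h import *
from station import *
import cv2
s=get_state();f=grab_frame("wrist");cv2.imwrite("pics/w1.png",f["pixels"][:,:,::-1]);np.savez("pics/w1.npz",pos=s["eef_pos"],rot=s["ee_rot"],**f)
print(s["t"],s["q"],s["eef_pos"],delta(s,[.517,-.339,.20],-63))
E
```

```text
3.1667 [ 2.60815849e-01  1.01483757e-01 -3.11919938e-01  9.67889693e-05
 -1.15634501e+00  1.04520498e+00] [ 0.51891437 -0.06005104  0.25003955] (array([  5.  ,   7.11,  26.98, -42.17]), np.float64(-105.17), array([ 0.001,  0.   , -1.   ]))
```

View pics/w1.png

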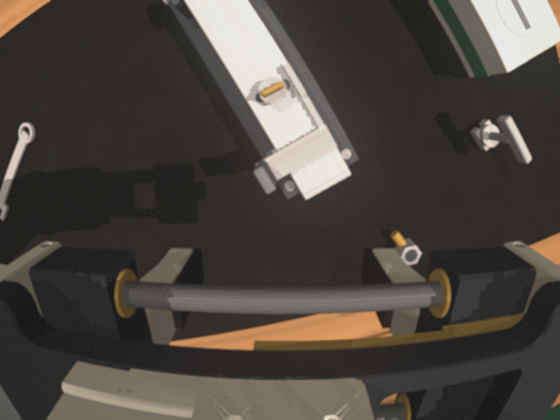

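step_arm([
  [5,7.1,27,-42.2,0],
  [5,7.1,27,-42.2,0],
  [5,7.1,27,-42.2,0],
  [5,7.1,27,-42.2,0],
  [5,7.1,27,-42.2,0],
  [5,7.1,27,-42.2,0],
  [5,7.1,27,-42.2,0],
  [5,7.1,27,-42.2,0],
  [5,7.1,27,-42.2,0],
  [5,7.1,27,-42.2,0],
])

```text
t: 4.05
eef_pos: [0.5163, -0.338, 0.1988]
ee_rot: [-2.349, 1.57, 2.832]
force: [1.2, 0.3, 0.2]
width: 0.0875
```

```bash
cat >> h.py <<'E'
def wcloud(f,pos,rot):
    z=np.asarray(f["range_z"]);v,u=np.indices(z.shape)
    dx=(u-f["cx"])/f["fx"];dy=(v-f["cy"])/f["fy"];r=np.hypot(dx,dy)+1e-9
    k=np.tan(r)/r
    X=np.stack([dx*k*z,dy*k*z,z],-1)
    X[(z<=0)|(r>1.4)]=np.nan
    H=np.asarray(f["hand_eye"]);T=X@H[:3,:3].T+H[:3,3]
    R=Ro.from_euler("xyz",rot).as_matrix()
    return T@R.T+pos
E
cat > look.py <<'E'
import sys
from h import *
from station import *
import cv2
def look(n,cam="wrist"):
    s=get_state();f=grab_frame(cam);cv2.imwrite(f"pics/{n}.png",f["pixels"][:,:,::-1]);np.savez(f"pics/{n}.npz",pos=s["eef_pos"],rot=s["ee_rot"],**f)
    return s,f,(wcloud(f,s["eef_pos"],s["ee_rot"]) if cam=="wrist" else cloud(f)).reshape(-1,3)
def sel(P,lo,hi): return P[((P>lo)&(P<hi)).all(1)]
def rect(q):
    return cv2.minAreaRect(q[:,:2].astype(np.float32)*1000)
E
python3 - <<'E'
from look import *
np.set_printoptions(precision=4,suppress=True)
s,f,P=look("w2")
print(s["t"],s["q"],s["eef_pos"],delta(s,s["eef_pos"]))
for lo,hi in [(.066,.09),(.080,.09),(-.01,.024)]:
    q=sel(P,[.47,-.39,lo],[.56,-.29,hi]);print(len(q),q.mean(0),rect(q))
    if lo<0: print(np.median(q,0)); q=q[q[:,2]>.006];print(rect(q))
f=np.load("pics/w1.npz");P=wcloud(f,f["pos"],f["rot"]).reshape(-1,3)
for n,lo,hi in [("tongue",[.45,-.22,.0700],[.85,.02,.0745]),("plate",[.45,-.22,.009],[.85,.05,.0145]),("tabtop",[.5,-.1,.117],[.6,-.02,.125]),("bartop",[.57,-.14,.091],[.68,-.03,.104]),("key",[.47,-.39,.07],[.56,-.29,.095])]:
    q=sel(P,lo,hi);print(n,len(q));
    if len(q)>3: print(q.mean(0),rect(q))
E
```

```text
4.05 [-0.2637  0.2967 -0.1837 -0.0001 -1.0916  2.3037] [ 0.5163 -0.338   0.1988] (array([0., 0., 0., 0.]), np.float64(-63.12), array([-0.001,  0.   , -1.   ]))
1055 [ 0.5184 -0.3378  0.0834] ((516.7137451171875, -338.74945068359375), (63.09193801879883, 11.158724784851074), 26.975778579711914)
1021 [ 0.5176 -0.3383  0.0837] ((516.7137451171875, -338.74945068359375), (63.09193801879883, 11.158724784851074), 26.975778579711914)
6452 [ 0.5183 -0.338   0.0016] ((515.007568359375, -340.00146484375), (89.97384643554688, 99.99960327148438), 0.005496842786669731)
[ 0.5209 -0.3339  0.0009]
((516.4630737304688, -339.07989501953125), (29.860980987548828, 29.322071075439453), 27.03566551208496)
tongue 9311
[ 0.6302 -0.0724  0.072 ] ((632.34375, -64.09129333496094), (251.56686401367188, 73.42240905761719), 14.854317665100098)
plate 5550
[ 0.6361 -0.0712  0.0119] ((647.7117309570312, -69.85934448242188), (286.8318176269531, 101.07831573486328), 15.281599044799805)
tabtop 337
[ 0.5467 -0.0512  0.1216] ((546.2195434570312, -50.94916915893555), (24.460153579711914, 10.217823028564453), 15.139439582824707)
bartop 172
[ 0.6205 -0.0776  0.0979] ((620.68359375, -77.45935821533203), (6.308177947998047, 21.912410736083984), 12.977984428405762)
key 652
[ 0.5179 -0.3349  0.0806] ((516.304443359375, -337.7523498535156), (64.36026763916016, 13.104920387268066), 26.66680145263672)
```

View pics/w2.png

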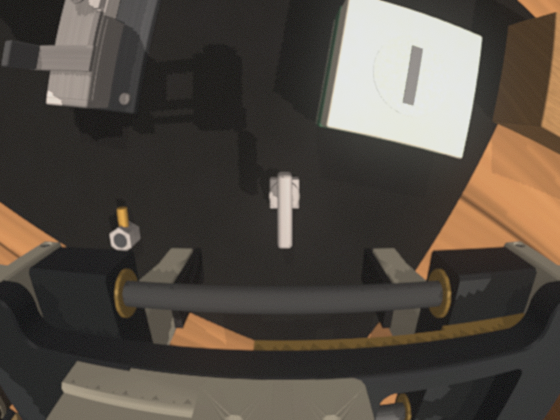

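step_arm([
  [3,0,0,0,0],
  [6,0,0,0,0],
  [9,0,0,0,0],
  [11,0,0,0,0],
  [12.2,0,0,0,0],
  [12.7,0,0,0,0],
  [12.7,0,0,0,0],
  [12.7,0,0,0,0.5],
  [12.7,0,0,0,1],
  [12.7,0,0,0,1],
], squeeze=40)

```text
t: 4.93
eef_pos: [0.5177, -0.3372, 0.0741]
ee_rot: [0.769, 1.568, -0.329]
force: [-0.3, -0.7, 0.0]
width: 0.0728
```

step_arm([
  [0,0,0,0,1],
  [0,0,0,0,1],
  [0,0,0,0,1],
  [0,0,0,0,1],
  [0,0,0,0,1],
  [0,0,0,0,1],
  [0,0,0,0,1],
  [0,0,0,0,1],
  [0,0,0,0,1],
  [0,0,0,0,1],
])

```text
t: 5.77
eef_pos: [0.5167, -0.3369, 0.0724]
ee_rot: [-2.605, 1.57, 2.579]
force: [0.1, -0.6, -1.2]
width: 0.0118
```

```bash
python3 - <<'E'
from look import *
s,f,P=look("w3")
print(s["t"],s["eef_pos"],s["force"],s["moment"],s["width"],delta(s,[.6205,-.0776,.25],-166))
E
```

```text
5.7667 [ 0.51672022 -0.33694953  0.07240361] [ 0.06207203 -0.63922322 -1.15709719] [-0.05629099 -0.02306054  0.01116934] 0.011752020712518308 (array([-17.76,  21.03, -18.39, 103.02]), np.float64(-62.98), array([-0.,  0., -1.]))
```

View pics/w3.png

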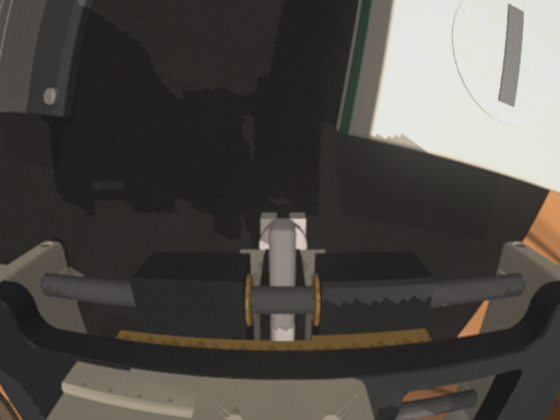

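step_arm([
  [-2,0,0,0,1],
  [-6,0,0,0,1],
  [-10,2,-2,7,1],
  [-14,5,-5,14,1],
  [-17.8,8,-8,21,1],
  [-17.8,11,-11,28,1],
  [-17.8,14,-14,35,1],
  [-17.8,17,-17,42,1],
  [-17.8,20,-18,49,1],
  [-17.8,21,-18.4,56,1],
])

```text
t: 6.65
eef_pos: [0.6203, -0.0755, 0.2514]
ee_rot: [2.678, 1.57, 0.602]
force: [1.8, -0.4, -3.0]
width: 0.0116
```

step_arm([
  [0,0,0,7,1],
  [0,0,0,14,1],
  [0,0,0,21,1],
  [0,0,0,28,1],
  [0,0,0,35,1],
  [0,0,0,42,1],
  [0,0,0,47,1],
  [0,0,0,47,1],
  [0,0,0,47,1],
  [0,0,0,47,1],
])

```text
t: 7.48
eef_pos: [0.6201, -0.0777, 0.2503]
ee_rot: [-0.293, 1.57, 3.104]
force: [0.3, 0.4, -1.9]
width: 0.0115
```

```bash
python3 - <<'E'
from look import *
np.set_printoptions(precision=4,suppress=True)
s,f,P=look("w4")
print(s["t"],s["q"],s["eef_pos"],s["force"],s["moment"],s["width"],delta(s,[.6205,-.0776,.25],-166))
for n,lo,hi in [("tongue",[.45,-.22,.0700],[.85,.02,.0745]),("tabtop",[.5,-.1,.117],[.6,-.02,.125]),("bartop",[.57,-.14,.091],[.68,-.03,.104])]:
    q=sel(P,lo,hi);print(n,len(q));
    if len(q)>3: print(q.mean(0),rect(q))
E
```

```text
7.4833 [ 0.1872  0.2733 -0.0944 -0.0001 -1.2035  0.0679] [ 0.6201 -0.0777  0.2503] [ 0.2678  0.4276 -1.8803] [ 0.0538 -0.0269  0.0144] 0.011525092032869987 (array([ 0.03,  0.  , -0.04,  0.62]), np.float64(-165.38), array([-0.,  0., -1.]))
tongue 10489
[ 0.658  -0.0675  0.0719] ((650.0821533203125, -65.72785186767578), (284.46868896484375, 77.5979995727539), 13.621382713317871)
tabtop 149
[ 0.5477 -0.0542  0.1208] ((547.3109741210938, -53.969417572021484), (23.47414779663086, 4.156778812408447), 14.419637680053711)
bartop 147
[ 0.6205 -0.0781  0.098 ] ((620.3720703125, -77.219482421875), (5.784377574920654, 22.62103271484375), 12.206403732299805)
```

View pics/w4.png

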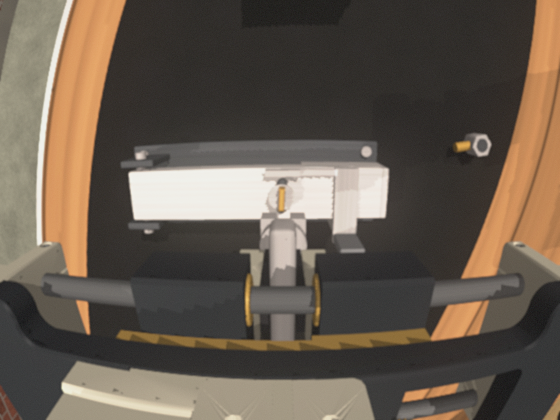

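```bash
python3 - <<'E'
from look import *
np.set_printoptions(precision=2,suppress=True)
for nm in ["w3","w4"]:
    f=np.load(f"pics/{nm}.npz");P=wcloud(f,f["pos"],f["rot"]).reshape(-1,3)
    R=Ro.from_euler("xyz",f["rot"]).as_matrix();T=(P-f["pos"])@R*1000
    for a,b in [(-14,-8),(25,46),(46,60),(58,75)]:
        q=T[(abs(T[:,1])<45)&(abs(T[:,2])<20)&(T[:,0]>a)&(T[:,0]<b)]
        if len(q)>5: print(nm,a,b,len(q),q.min(0),q.max(0),np.median(q,0))
f=np.load("pics/w4.npz");z=f["range_z"]
print(z[215:250:5,260:310:5]*1000)
print(f["pixels"].shape)
import cv2
im=f["pixels"][:,:,::-1][160:270,225:345];cv2.imwrite("pics/w4c.png",cv2.resize(im,None,fx=5,fy=5,interpolation=cv2.INTER_CUBIC))
E
```

```text
w3 -14 -8 2348 [-14.   -29.78 -15.24] [-8.03 31.02 12.99] [-11.45  11.23  -1.11]
w3 46 60 638 [ 46.22  -5.84 -15.13] [59.9  14.07 14.08] [49.08  6.28  7.56]
w3 58 75 3442 [ 58.   -14.35 -19.99] [74.01 44.98 19.98] [71.48 25.38  0.18]
w4 -14 -8 2357 [-13.97 -32.29 -14.05] [-8.03 29.75 14.2 ] [-11.35  10.04   0.08]
w4 46 60 628 [ 46.06  -7.   -13.93] [59.95 12.76 15.3 ] [49.29  5.21  8.48]
w4 58 75 233 [ 58.     2.41 -13.72] [73.49 12.71 15.25] [64.27 12.23 -3.8 ]
[[333.9  215.05 215.63 216.31 334.59 334.64 216.29 215.71 215.44 335.44]
 [399.04 208.3  209.14 151.59 150.94 151.35 150.78 209.35 208.72 207.42]
 [412.21 209.86 152.52 145.07 144.57 144.7  145.02 150.79 209.58 208.94]
 [415.99 203.23 143.02 139.89 139.59 139.68 139.8  142.38 201.62 210.82]
 [416.26 201.78   0.   138.01 138.61 137.42 138.72 140.02 201.9  211.  ]
 [420.07 203.49 140.98 138.13 138.1  138.99 139.47 140.03 203.26 203.26]
 [205.22 204.33 141.13 139.45 140.4  140.79 138.7  140.26 204.12 204.19]]
(420, 560, 3)
```

View pics/w4c.png

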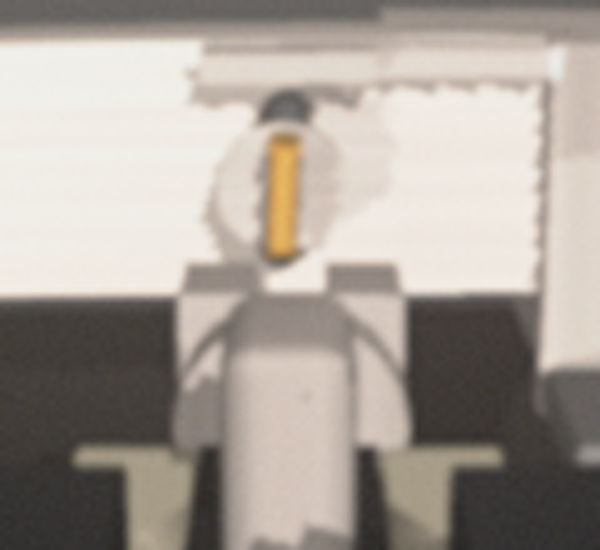

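step_arm([
  [1,0.1,-0.1,2,1],
  [3,0.1,-0.1,2,1],
  [5,0.1,-0.1,2,1],
  [6.3,0.1,-0.1,2,1],
  [6.8,0.1,-0.1,2,1],
  [6.8,0.1,-0.1,2,1],
  [6.8,0.1,-0.1,2,1],
  [6.8,0.1,-0.1,2,1],
  [6.8,0.1,-0.1,2,1],
  [6.8,0.1,-0.1,2,1],
])

```text
t: 8.37
eef_pos: [0.622, -0.0784, 0.1836]
ee_rot: [3.026, 1.569, 0.102]
force: [-0.1, 0.7, -2.0]
width: 0.0118
```

```bash
python3 - <<'E'
from look import *
np.set_printoptions(precision=4,suppress=True)
s,f,P=look("w5")
print(s["t"],s["eef_pos"],s["force"],s["moment"],s["width"],delta(s,[.6213,-.0784,.1825],-167.5))
q=sel(P,[.605,-.095,.091],[.635,-.06,.102]);print("bar",len(q),q.mean(0),rect(q))
R=Ro.from_euler("xyz",s["ee_rot"]).as_matrix();T=(P-s["eef_pos"])@R*1000
for a,b in [(46,60),(58,75)]:
        q=T[(abs(T[:,1])<45)&(abs(T[:,2])<20)&(T[:,0]>a)&(T[:,0]<b)]
        if len(q)>5: print(a,b,len(q),q.min(0),q.max(0),np.median(q,0))
im=f["pixels"][:,:,::-1][160:270,225:345];cv2.imwrite("pics/w5c.png",cv2.resize(im,None,fx=5,fy=5,interpolation=cv2.INTER_CUBIC))
s,f,P=look("side5","side")
im=f["pixels"][:,:,::-1][150:290,230:400];cv2.imwrite("pics/side5c.png",cv2.resize(im,None,fx=4,fy=4,interpolation=cv2.INTER_CUBIC))
E
```

```text
8.3667 [ 0.622  -0.0784  0.1836] [-0.0722  0.6925 -1.9629] [ 0.0815 -0.0543 -0.0088] 0.011821677110530206 (array([ 0.11, -0.01,  0.06, -0.04]), np.float64(-167.54), array([ 0.002,  0.   , -1.   ]))
bar 88 [ 0.6225 -0.0856  0.097 ] ((622.3114624023438, -85.08382415771484), (5.218348979949951, 6.393531322479248), 12.71760082244873)
46 60 623 [ 46.4483  -7.2316 -13.8653] [59.9656 12.7432 15.3612] [49.3076  5.2274  8.4715]
58 75 227 [ 58.0038   1.3664 -13.6376] [73.6239 12.8737 15.1965] [64.4084 12.2627  5.3044]
```

View pics/w5c.png

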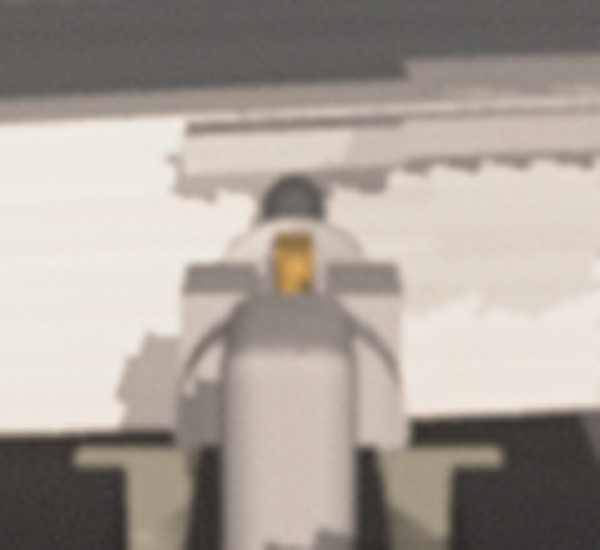

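View pics/side5c.png

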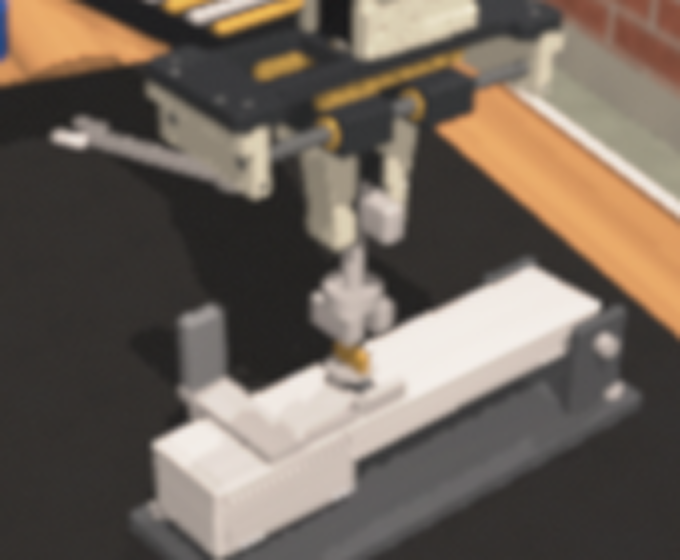

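step_arm([
  [0.3,0,0,0,1],
  [0.6,0,0,0,1],
  [0.9,0,0,0,1],
  [1.2,0,0,0,1],
  [1.5,0,0,0,1],
  [1.8,0,0,0,1],
  [2.0,0,0,0,1],
  [2.0,0,0,0,1],
  [2.0,0,0,0,1],
  [2.0,0,0,0,1],
])

```text
t: 9.3
eef_pos: [0.6216, -0.0784, 0.1627]
ee_rot: [2.735, 1.571, -0.19]
force: [-0.2, 0.4, -2.0]
width: 0.0116
```

step_arm([
  [0.05,0,0,0,1],
  [0.1,0,0,0,1],
  [0.15,0,0,0,1],
  [0.2,0,0,0,1],
  [0.25,0,0,0,1],
  [0.3,0,0,0,1],
  [0.3,0,0,0,1],
  [0.3,0,0,0,1],
  [0.3,0,0,0,1],
  [0.3,0,0,0,1],
])

```text
t: 10.13
eef_pos: [0.6215, -0.0784, 0.1596]
ee_rot: [-3.05, 1.571, 0.308]
force: [-0.3, 0.1, -1.6]
width: 0.0118
```

```bash
python3 - <<'E'
from look import *
np.set_printoptions(precision=4,suppress=True)
s,f,P=look("w6")
print(s["t"],s["q"],s["eef_pos"],s["force"],s["moment"],s["width"],delta(s,[.6213,-.0784,.1825],-167.5))
im=f["pixels"][:,:,::-1][160:270,225:345];cv2.imwrite("pics/w6c.png",cv2.resize(im,None,fx=5,fy=5,interpolation=cv2.INTER_CUBIC))
E
```

```text
10.1333 [ 0.1856  0.3434 -0.2125 -0.     -1.0148  0.0316] [ 0.6215 -0.0784  0.1596] [-0.3256  0.0708 -1.5548] [0.0694 0.0098 0.0032] 0.01178733150039027 (array([-2.29, -0.01,  0.02, -0.06]), np.float64(-167.56), array([ 0.,  0., -1.]))
```

View pics/w6c.png

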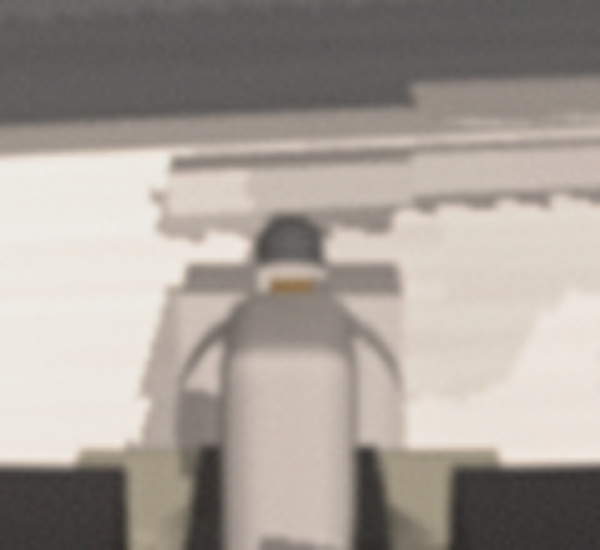

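step_arm([
  [0,-0.01,0,-5,1],
  [0,-0.02,-0.01,-10,1],
  [0,-0.03,-0.01,-15,1],
  [0,-0.04,-0.02,-20,1],
  [0,-0.05,-0.02,-25,1],
  [0,-0.06,-0.03,-30,1],
  [0,-0.07,-0.03,-35,1],
  [0,-0.08,-0.04,-40,1],
  [0,-0.09,-0.04,-45,1],
  [0,-0.09,-0.04,-45,1],
], squeeze=50)

```text
t: 11.02
eef_pos: [0.6216, -0.0777, 0.1596]
ee_rot: [0.208, 1.57, -1.927]
force: [-0.4, -1.3, -2.5]
width: 0.0114
```

```bash
python3 - <<'E'
from look import *
np.set_printoptions(precision=4,suppress=True)
s,f,P=look("w7")
print(s["t"],s["eef_pos"],s["force"],s["moment"],s["width"],delta(s,[.6219,-.0767,.1595],-87.5))
im=f["pixels"][:,:,::-1][160:270,225:345];cv2.imwrite("pics/w7c.png",cv2.resize(im,None,fx=5,fy=5,interpolation=cv2.INTER_CUBIC))
E
```

```text
11.0167 [ 0.6216 -0.0777  0.1596] [-0.3888 -1.2983 -2.5327] [-0.475   0.0563 -0.0543] 0.011416697599141832 (array([  0.01,  -0.03,  -0.1 , -34.83]), np.float64(-122.33), array([-0., -0., -1.]))
```

View pics/w7c.png

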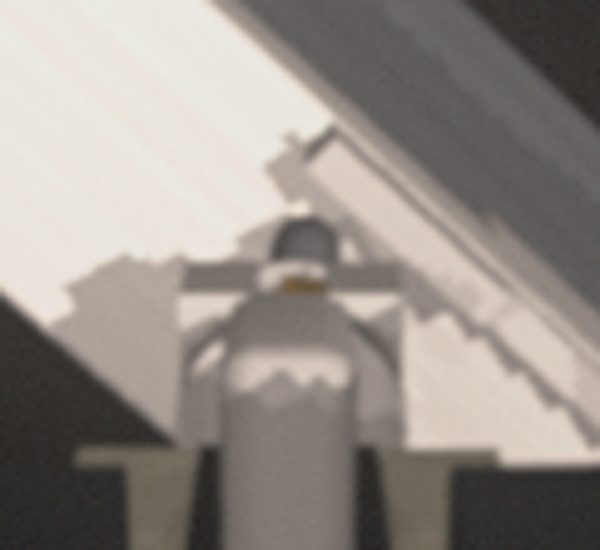

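step_arm([
  [0,0,-0.01,-5,1],
  [0,-0.01,-0.03,-10,1],
  [0,-0.01,-0.04,-15,1],
  [0,-0.02,-0.06,-20,1],
  [0,-0.02,-0.07,-25,1],
  [0,-0.02,-0.08,-29,1],
  [0,-0.03,-0.09,-33,1],
  [0,-0.03,-0.1,-36,1],
  [0,-0.03,-0.1,-38,1],
  [0,-0.03,-0.1,-38,1],
])

```text
t: 11.9
eef_pos: [0.6216, -0.0771, 0.1596]
ee_rot: [-0.839, 1.57, -2.316]
force: [-0.1, -3.6, -2.6]
width: 0.0113
```

```bash
python3 - <<'E'
from look import *
np.set_printoptions(precision=4,suppress=True)
s,f,P=look("w8")
print(s["t"],s["eef_pos"],s["force"],s["moment"],s["width"],delta(s,[.6219,-.0767,.1595],-83))
im=f["pixels"][:,:,::-1][160:270,225:345];cv2.imwrite("pics/w8c.png",cv2.resize(im,None,fx=5,fy=5,interpolation=cv2.INTER_CUBIC))
E
```

```text
11.9 [ 0.6216 -0.0771  0.1596] [-0.1452 -3.6468 -2.6015] [-1.5925  0.3882 -0.0469] 0.011310316230574675 (array([ 0.01,  0.03, -0.04, -1.65]), np.float64(-84.65), array([-0.001, -0.001, -1.   ]))
```

View pics/w8c.png

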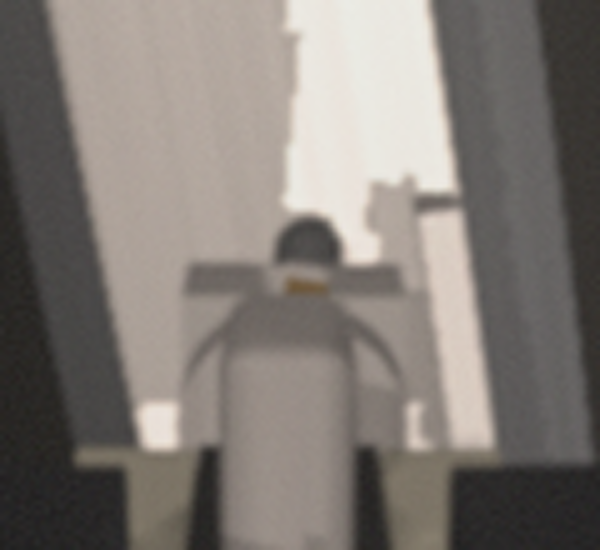

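step_arm([
  [0,0,0.03,-1,1],
  [0,0,0.06,-2,1],
  [0,0,0.08,-3,1],
  [0,0,0.08,-4,1],
  [0,0,0.08,-5,1],
  [0,0,0.08,-6,1],
  [0,0,0.08,-6,1],
  [0,0,0.08,-6,1],
  [0,0,0.08,-6,1],
  [0,0,0.08,-6,1],
])

```text
t: 12.78
eef_pos: [0.6219, -0.0773, 0.1595]
ee_rot: [-1.686, 1.571, -3.057]
force: [-1.7, -2.8, -0.8]
width: 0.0113
```

```bash
python3 - <<'E'
from look import *
np.set_printoptions(precision=4,suppress=True)
s,f,P=look("w9")
print(s["t"],s["eef_pos"],s["force"],s["moment"],s["width"],delta(s,[.6219,-.0767,.1595],-83))
im=f["pixels"][:,:,::-1][160:270,225:345];cv2.imwrite("pics/w9c.png",cv2.resize(im,None,fx=5,fy=5,interpolation=cv2.INTER_CUBIC))
E
```

```text
12.7833 [ 0.6219 -0.0773  0.1595] [-1.7256 -2.781  -0.798 ] [-1.2985  1.0435 -0.2783] 0.01134911691690863 (array([-0.  ,  0.01, -0.06,  4.43]), np.float64(-78.57), array([-0., -0., -1.]))
```

View pics/w9c.png

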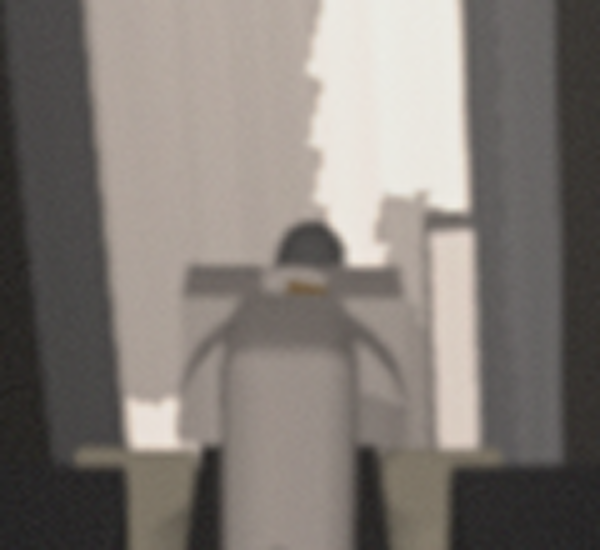

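The moment about z jumped from about 0.05 to 0.28 N m, so the screw is at its stop. I'll back off inside the slot play and lift the key off.

step_arm([
  [0,0,0.03,3,1],
  [0,0,0.05,6,1],
  [-0.5,0,0.05,6,1],
  [-1,0,0.05,6,1],
  [-1.5,0,0.05,6,1],
  [-2.5,0,0.05,6,1],
  [-4.5,0,0.05,6,1],
  [-7,0,0.05,6,1],
  [-9,0,0.05,6,1],
  [-9,0,0.05,6,1],
])

```text
t: 13.67
eef_pos: [0.6246, -0.0778, 0.2558]
ee_rot: [1.462, 1.562, -0.012]
force: [0.4, 0.5, -0.3]
width: 0.0117
```

```bash
python3 - <<'E'
from look import *
np.set_printoptions(precision=4,suppress=True)
s,f,P=look("w10")
print(s["t"],s["q"],s["eef_pos"],s["force"],s["moment"],s["width"],delta(s,[.53,-.31,.25],-63))
q=sel(P,[.605,-.095,.091],[.638,-.06,.102]);print("bar",len(q),q.mean(0),rect(q))
R=Ro.from_euler("xyz",s["ee_rot"]).as_matrix();T=(P-s["eef_pos"])@R*1000
for a,b in [(-14,-8),(46,60),(58,75)]:
        q=T[(abs(T[:,1])<45)&(abs(T[:,2])<20)&(T[:,0]>a)&(T[:,0]<b)]
        if len(q)>5: print(a,b,len(q),q.min(0),q.max(0),np.median(q,0))
E
```

```text
13.6667 [ 0.1868  0.272  -0.0844  0.0019 -1.2057  1.4801] [ 0.6246 -0.0778  0.2558] [ 0.4231  0.5272 -0.2916] [-0.0679 -0.2302 -0.0331] 0.01173341141330781 (array([  0.5 , -11.67,  22.2 , -21.46]), np.float64(-84.46), array([ 0.009, -0.   , -1.   ]))
bar 149 [ 0.6218 -0.0775  0.0979] ((620.6693725585938, -77.49858093261719), (5.981582164764404, 22.053770065307617), 89.87012481689453)
-14 -8 2338 [-13.9893 -30.8443 -15.213 ] [-8.0212 30.4327 13.0422] [-11.4247  10.8323  -1.0866]
46 60 637 [ 46.555   -6.4017 -15.0606] [59.9497 13.491  14.1985] [49.2269  5.8074  7.584 ]
58 75 231 [ 58.001    3.5083 -14.971 ] [73.6882 13.682  13.9397] [64.1172 12.9776 -5.0633]
```

View pics/w10.png

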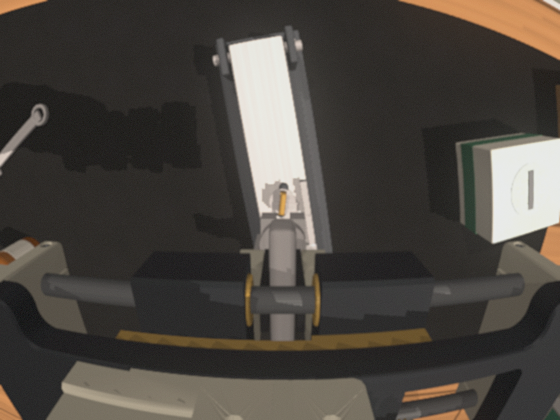

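step_arm([
  [0,-2,3.4,0,1],
  [0,-4.2,7.2,0,1],
  [0,-6.5,11,0,1],
  [0,-8.5,14.5,0,1],
  [0,-10.5,18,0,1],
  [2,-12,20.5,0,1],
  [5,-12.9,22,0,1],
  [8,-12.9,22,0,1],
  [11,-12.9,22,0,1],
  [13,-12.9,22,0,1],
], squeeze=40)

```text
t: 14.55
eef_pos: [0.5126, -0.3089, 0.1164]
ee_rot: [-2.155, 1.567, 2.651]
force: [-0.8, 0.7, -2.1]
width: 0.0117
```

step_arm([
  [1,0,0,0,1],
  [2,0,0,0,1],
  [2.8,0,0,0,1],
  [3.5,0,0,0,1],
  [4.0,0,0,0,1],
  [4.3,0,0,0,1],
  [4.3,0,0,0,1],
  [4.3,0,0,0,1],
  [4.3,0,0,0,1],
  [4.3,0,0,0,1],
])

```text
t: 15.38
eef_pos: [0.5149, -0.3091, 0.0771]
ee_rot: [1.184, 1.57, -0.291]
force: [0.2, -0.3, -2.0]
width: 0.0119
```

```bash
python3 - <<'E'
from look import *
np.set_printoptions(precision=4,suppress=True)
s=get_state()
print(s["t"],s["eef_pos"],s["force"],s["moment"],s["width"],delta(s,[.515,-.31,.0725]))
s,f,P=look("side11","side")
im=f["pixels"][:,:,::-1][200:400,200:400];cv2.imwrite("pics/side11c.png",cv2.resize(im,None,fx=3,fy=3,interpolation=cv2.INTER_CUBIC))
E
```

```text
15.3833 [ 0.5149 -0.3091  0.0771] [ 0.1506 -0.3422 -1.9848] [ 0.0296  0.0043 -0.0007] 0.011888193070450288 (array([ 0.46, -0.  ,  0.09,  0.  ]), np.float64(-84.55), array([ 0.001, -0.   , -1.   ]))
```

View pics/side11c.png

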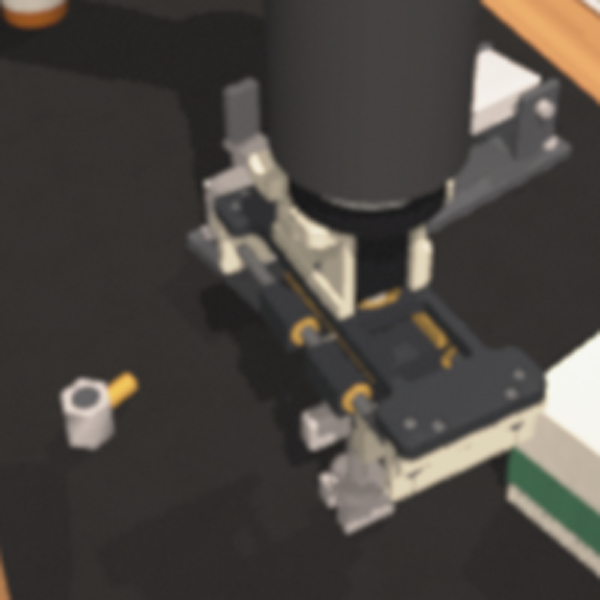

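step_arm([
  [0.1,0,0,0,1],
  [0.2,0,0,0,1],
  [0.3,0,0,0,1],
  [0.35,0,0,0,1],
  [0.4,0,0,0,1],
  [0.45,0,0,0,1],
  [0.45,0,0,0,1],
  [0.45,0,0,0,1],
  [0.45,0,0,0,1],
  [0.45,0,0,0,1],
])

```text
t: 16.27
eef_pos: [0.5147, -0.3091, 0.0723]
ee_rot: [0.88, 1.57, -0.595]
force: [0.3, 0.5, 3.0]
width: 0.012
```

Touching (force changed from -2.0 to +3.0 N in z). Release slowly, then go straight up.

step_arm([
  [0,0,0,0,0.8],
  [0,0,0,0,0.7],
  [0,0,0,0,0.6],
  [0,0,0,0,0.5],
  [0,0,0,0,0.5],
  [0,0,0,0,0.5],
  [-0.5,0,0,0,0.5],
  [-1.5,0,0,0,0.5],
  [-3,0,0,0,0.5],
  [-5,0,0,0,0.5],
])

```text
t: 17.1
eef_pos: [0.514, -0.3088, 0.1224]
ee_rot: [-1.941, 1.569, 2.866]
force: [0.3, -0.4, -0.3]
width: 0.0443
```

step_arm([
  [-2,0,0,0,0.5],
  [-5,0,0,0,0.5],
  [-8,0,0,0,0.5],
  [-10,0,0,0,0.5],
  [-12,0,0,0,0.5],
  [-12,0,0,0,0.5],
  [-12,0,0,0,0.5],
  [-12,0,0,0,0.5],
  [-12,0,0,0,0.5],
  [-12,0,0,0,0.5],
])

```text
t: 17.93
eef_pos: [0.5142, -0.3088, 0.2412]
ee_rot: [-1.952, 1.569, 2.855]
force: [0.1, -0.4, 0.4]
width: 0.0442
```

```bash
python3 - <<'E'
from look import *
np.set_printoptions(precision=4,suppress=True)
s,f,P=look("w12")
print(s["t"],s["eef_pos"],s["force"],s["width"],delta(s,[.5465,-.0505,.24],-76))
q=sel(P,[.47,-.36,.066],[.56,-.26,.09]);print("key",len(q),q.mean(0),rect(q))
E
```

```text
17.9333 [ 0.5142 -0.3088  0.2412] [ 0.145  -0.4492  0.3944] 0.044222421835104386 (array([  0.13,   5.67, -25.41,  -8.56]), np.float64(-84.56), array([-0.002,  0.   , -1.   ]))
key 847 [ 0.5149 -0.3086  0.0832] ((513.06103515625, -308.6673889160156), (63.666236877441406, 11.78139877319336), 5.564233779907227)
```

View pics/w12.png

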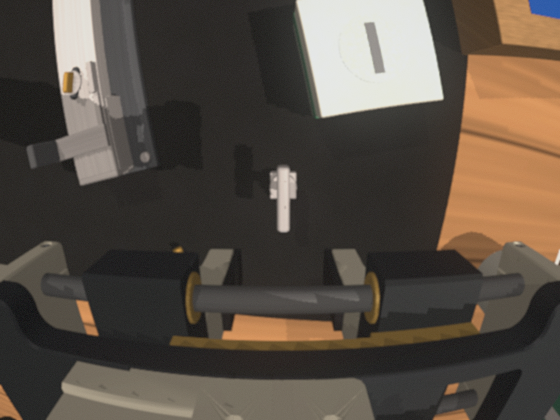

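step_arm([
  [0,0.8,-3.8,0,0.5],
  [0,1.6,-7.6,-3,0.5],
  [0,2.4,-11.4,-6,0.5],
  [0,3.2,-15.2,-8.5,0.5],
  [0,4.1,-19,-8.5,0.5],
  [1,4.9,-22.5,-8.5,0.5],
  [2,5.7,-25.4,-8.5,0.5],
  [2,5.7,-25.4,-8.5,0.5],
  [2,5.7,-25.4,-8.5,0.5],
  [2,5.7,-25.4,-8.5,0.5],
])

```text
t: 18.82
eef_pos: [0.5472, -0.0507, 0.2218]
ee_rot: [-1.359, 1.57, -2.686]
force: [1.1, 0.6, 1.0]
width: 0.0439
```

```bash
python3 - <<'E'
from look import *
np.set_printoptions(precision=4,suppress=True)
s,f,P=look("w13")
for n,lo,hi in [("tongue",[.45,-.22,.0700],[.85,.02,.0745]),("tabtop",[.5,-.1,.117],[.6,-.02,.125]),("plate",[.45,-.22,.076],[.6,-.03,.0795]),("bartop",[.57,-.14,.091],[.68,-.03,.104])]:
    q=sel(P,lo,hi);print(n,len(q));
    if len(q)>3: print(q.mean(0),rect(q))
print(s["t"],s["q"],s["eef_pos"],s["force"],s["width"],delta(s,[.5465,-.0508,.106],-76))
E
```

```text
tongue 11456
[ 0.6397 -0.0702  0.072 ] ((624.4439697265625, -64.21304321289062), (235.73013305664062, 77.10078430175781), 14.955252647399902)
tabtop 366
[ 0.5473 -0.0506  0.1217] ((546.5786743164062, -50.802154541015625), (23.857637405395508, 9.672866821289062), 16.58660316467285)
plate 2030
[ 0.5595 -0.0892  0.078 ] ((567.1517333984375, -79.58470153808594), (49.9793701171875, 77.58002471923828), 15.270017623901367)
bartop 216
[ 0.6211 -0.0764  0.0977] ((621.0339965820312, -76.90892791748047), (6.363580703735352, 21.867233276367188), 88.03749084472656)
18.8167 [ 0.2643  0.1694 -0.2983  0.0002 -1.104   1.5507] [ 0.5472 -0.0507  0.2218] [1.0611 0.6434 0.9956] 0.043926949242248846 (array([11.58, -0.05, -0.01, -0.01]), np.float64(-76.01), array([-0.001, -0.   , -1.   ]))
```

View pics/w13.png

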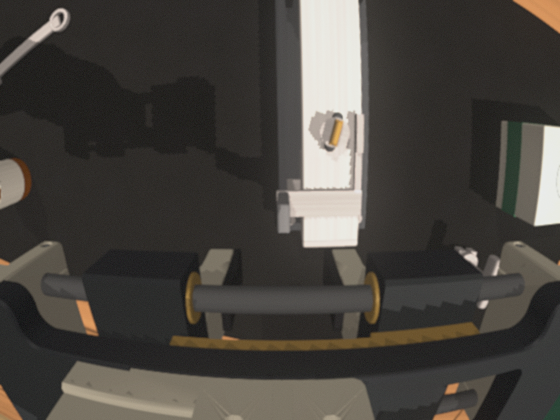

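step_arm([
  [2,0,0,0,0.5],
  [4.5,0,0,0,0.5],
  [7,0,0,0,0.5],
  [9,0,0,0,0.5],
  [10.5,0,0,0,0.5],
  [11.3,0,0,0,0.5],
  [11.6,0,0,0,0.5],
  [11.6,0,0,0,0.5],
  [11.6,0,0,0,0.5],
  [11.6,0,0,0,0.7],
], squeeze=40)

```text
t: 19.7
eef_pos: [0.548, -0.0508, 0.1072]
ee_rot: [1.467, 1.569, 0.139]
force: [0.9, 0.1, 0.3]
width: 0.041
```

step_arm([
  [0,0,0,0,0.85],
  [0,0,0,0,1],
  [0,0,0,0,1],
  [0,0,0,0,1],
  [0,0,0,0,1],
  [0,0,0,0,1],
  [0,0,0,0,1],
  [0,0,0,0,1],
  [0,0,0,0,1],
  [0,0,0,0,1],
])

```text
t: 20.53
eef_pos: [0.5475, -0.0509, 0.1062]
ee_rot: [0.615, 1.57, -0.712]
force: [1.5, -4.6, 1.9]
width: 0.0098
```

```bash
python3 - <<'E'
from look import *
np.set_printoptions(precision=4,suppress=True)
s,f,P=look("w14")
print(s["t"],s["q"],s["eef_pos"],s["force"],s["moment"],s["width"],delta(s,[.5465,-.0508,.106],-76))
E
```

```text
20.5333 [ 0.2639  0.2854 -0.4438  0.0005 -0.8414  1.5502] [ 0.5475 -0.0509  0.1062] [ 1.5309 -4.6452  1.8754] [-1.6485 -0.6288  0.4209] 0.009832416099422007 (array([ 0.02, -0.09, -0.03, -0.04]), np.float64(-76.04), array([ 0., -0., -1.]))
```

View pics/w14.png

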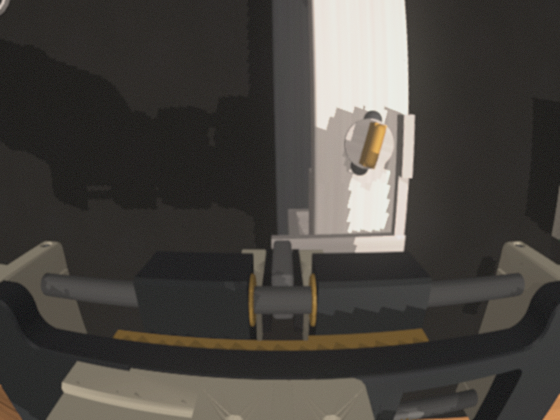

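step_arm([
  [0,0,-0.15,0,1],
  [0,0,-0.3,0,1],
  [0,0,-0.45,0,1],
  [0,0,-0.6,0,1],
  [0,0,-0.75,0,1],
  [0,0,-0.9,0,1],
  [0,0,-1.0,0,1],
  [0,0,-1.0,0,1],
  [0,0,-1.0,0,1],
  [0,0,-1.0,0,1],
])

```text
t: 21.42
eef_pos: [0.545, -0.0415, 0.1062]
ee_rot: [-0.061, 1.57, -1.388]
force: [2.6, -7.5, 0.9]
width: 0.0098
```

```bash
python3 - <<'E'
from look import *
np.set_printoptions(precision=4,suppress=True)
s=get_state()
print(s["t"],s["eef_pos"],s["force"],s["moment"],s["width"],delta(s,[.5475,-.0509,.1062],-76))
E
```

```text
21.4167 [ 0.545  -0.0415  0.1062] [ 2.5875 -7.5219  0.8844] [-2.6424 -0.8588  0.4943] 0.009817631653386224 (array([ 0.  ,  0.02,  0.97, -0.04]), np.float64(-76.04), array([ 0.   , -0.001, -1.   ]))
```

step_arm([
  [0,0,-0.05,0,1],
  [0,0,-0.1,0,1],
  [0,0,-0.12,0,1],
  [0,0,-0.14,0,1],
  [0,0,-0.14,0,1],
  [0,0,-0.14,0,1],
  [0,0,-0.14,0,1],
  [0,0,-0.14,0,1],
  [0,0,-0.14,0,1],
  [0,0,-0.14,0,1],
])

```text
t: 22.25
eef_pos: [0.5447, -0.0406, 0.1062]
ee_rot: [-0.144, 1.57, -1.471]
force: [3.8, -9.4, -0.8]
width: 0.0097
```

```bash
python3 - <<'E'
from look import *
np.set_printoptions(precision=4,suppress=True)
s,f,P=look("w15")
q=sel(P,[.5,-.1,.117],[.6,-.02,.125]);
print(s["t"],s["eef_pos"],s["force"],s["moment"],s["width"],delta(s,[.5475,-.0509,.1062],-76))
E
```

```text
22.25 [ 0.5447 -0.0406  0.1062] [ 3.8022 -9.3547 -0.753 ] [-3.618  -1.2062  0.4337] 0.00974481706063026 (array([ 0.  ,  0.02,  1.06, -0.05]), np.float64(-76.05), array([ 0.   , -0.001, -1.   ]))
```

View pics/w15.png

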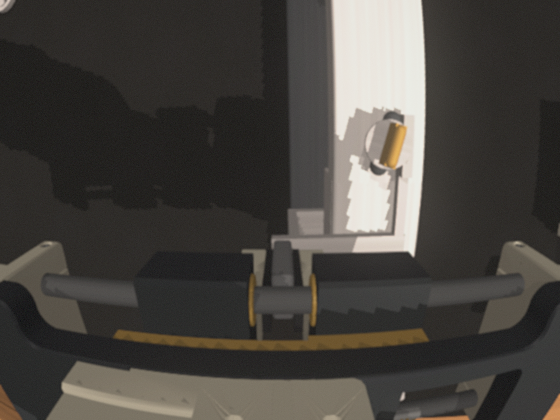

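step_arm([
  [-0.1,0.03,0,0,1],
  [-0.22,0.055,0,0,1],
  [-0.33,0.08,0,0,1],
  [-0.44,0.11,0,0,1],
  [-0.55,0.14,0,0,1],
  [-0.66,0.17,0,0,1],
  [-0.77,0.2,0,0,1],
  [-0.88,0.23,0,0,1],
  [-0.88,0.23,0,0,1],
  [-0.88,0.23,0,0,1],
])

```text
t: 23.13
eef_pos: [0.5464, -0.0402, 0.1141]
ee_rot: [-1.013, 1.569, -2.341]
force: [4.7, -10.2, -7.1]
width: 0.0098
```

```bash
python3 - <<'E'
from look import *
np.set_printoptions(precision=4,suppress=True)
s,f,P=look("w16")
print(s["t"],s["eef_pos"],s["force"],s["moment"],s["width"],delta(s,[.5447,-.0406,.1062],-76))
s,f,P=look("side16","side")
im=f["pixels"][:,:,::-1][150:310,230:400];cv2.imwrite("pics/side16c.png",cv2.resize(im,None,fx=4,fy=3.7,interpolation=cv2.INTER_CUBIC))
f=np.load("pics/w15.npz")
E
```

```text
23.1333 [ 0.5464 -0.0402  0.1141] [  4.7022 -10.1554  -7.1136] [-3.9396 -1.5673  0.4575] 0.009803577676795532 (array([ 0.79, -0.17, -0.  , -0.06]), np.float64(-76.06), array([-0.002, -0.002, -1.   ]))
```

View pics/side16c.png

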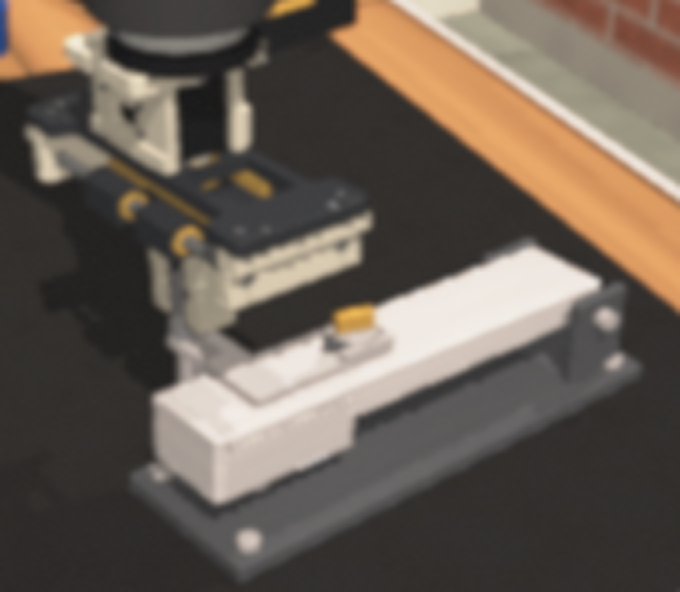

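```bash
cat > tong.py <<'E'
from look import *
def tongue(name,cam):
    f=np.load(f"pics/{name}.npz")
    P=(wcloud(f,f["pos"],f["rot"]) if cam=="wrist" else cloud(f)).reshape(-1,3)
    c,s_=np.cos(np.radians(14)),np.sin(np.radians(14))
    O=np.array([.6545,-.069]);d=P[:,:2]-O
    hx=d@[c,s_];hy=d@[-s_,c];z=P[:,2]
    m=(abs(hy)<20e-3)&(hx>.0)&(hx<.10)&(z>.065)&(z<.16)   # behind screw
    m&=np.isfinite(z)
    # robust slope fit
    A=np.c_[hx[m],np.ones(m.sum())];b=z[m]
    w=np.ones(len(b),bool)
    for _ in range(5):
        k=np.linalg.lstsq(A[w],b[w],rcond=None)[0];w=abs(b-A@k)<.004
    th=np.arctan(-k[0]);print(name,m.sum(),w.sum(),"theta",round(th,4),"rise mm",round((220*np.sin(th)+17*(np.cos(th)-1)),1),"z at pivot",round(k@[.12,1],4))
    return hx,hy,z
E
python3 - <<'E'
from tong import *
tongue("side0","side") if False else None
for n,c in [("side5","side"),("side16","side"),("w13","wrist"),("w15","wrist"),("w16","wrist")]:
    try:
        hx,hy,z=tongue(n,c)
        m=(hy>-.024)&(hy<-.005)&(hx>-.142)&(hx<-.125)&(z>.06)&(z<.15);print("  coupler end z",m.sum(),np.median(z[m]) if m.any() else None)
    except Exception as e: print(n,e)
E
```

```text
side5 444 444 theta -0.0003 rise mm -0.1 z at pivot 0.0713
  coupler end z 54 0.07085223993120926
side16 432 432 theta 0.0346 rise mm 7.6 z at pivot 0.0713
  coupler end z 53 0.0799584657314688
w13 4112 4112 theta 0.0012 rise mm 0.3 z at pivot 0.0719
  coupler end z 316 0.07211497810131809
w15 5475 5475 theta 0.002 rise mm 0.4 z at pivot 0.0718
  coupler end z 0 None
w16 5603 5603 theta 0.0356 rise mm 7.8 z at pivot 0.072
  coupler end z 0 None
```

step_arm([
  [-0.22,0.06,0,0,1],
  [-0.43,0.13,0,0,1],
  [-0.65,0.2,0,0,1],
  [-0.87,0.26,0,0,1],
  [-1.08,0.34,0,0,1],
  [-1.29,0.41,0,0,1],
  [-1.51,0.49,0,0,1],
  [-1.72,0.56,0,0,1],
  [-1.93,0.64,0,0,1],
  [-2.14,0.73,0,0,1],
])

```text
t: 24.07
eef_pos: [0.5526, -0.0386, 0.1351]
ee_rot: [-1.339, 1.567, -2.666]
force: [3.3, -9.8, -6.5]
width: 0.0096
```

```bash
python3 - <<'E'
from tong import *
np.set_printoptions(precision=4,suppress=True)
s,f,P=look("w17")
print(s["t"],s["eef_pos"],s["force"],s["moment"],s["width"],delta(s,[.5447,-.0406,.1062],-76))
tongue("w17","wrist")
E
```

```text
24.0667 [ 0.5526 -0.0386  0.1351] [ 3.337  -9.8374 -6.5222] [-3.7397 -0.7979  0.5335] 0.009642373602827553 (array([ 2.9 , -0.8 ,  0.01, -0.08]), np.float64(-76.08), array([-0.003, -0.002, -1.   ]))
w17 6048 6048 theta 0.133 rise mm 29.0 z at pivot 0.0721
```

step_arm([
  [-0.21,0.08,0,0,1],
  [-0.42,0.17,0,0,1],
  [-0.63,0.26,0,0,1],
  [-0.84,0.35,0,0,1],
  [-1.04,0.44,0,0,1],
  [-1.25,0.54,0,0,1],
  [-1.45,0.63,0,0,1],
  [-1.66,0.73,0,0,1],
  [-1.86,0.83,0,0,1],
  [-2.06,0.94,0,0,1],
])

```text
t: 24.95
eef_pos: [0.5609, -0.0363, 0.1554]
ee_rot: [-1.463, 1.565, -2.791]
force: [1.6, -8.8, -6.2]
width: 0.0097
```

```bash
python3 - <<'E'
from tong import *
np.set_printoptions(precision=4,suppress=True)
s,f,P=look("w18")
print(s["t"],s["eef_pos"],s["force"],s["moment"],s["width"],delta(s,[.5447,-.0406,.1062],-76))
tongue("w18","wrist")
E
```

```text
24.95 [ 0.5609 -0.0363  0.1554] [ 1.5947 -8.8359 -6.1758] [-3.4187  0.0534  0.5058] 0.009706150784731948 (array([ 4.93, -1.65,  0.02, -0.09]), np.float64(-76.09), array([-0.005, -0.002, -1.   ]))
w18 6588 6588 theta 0.2279 rise mm 49.3 z at pivot 0.0725
```

step_arm([
  [-0.28,0.15,0,0,1],
  [-0.56,0.3,0,0,1],
  [-0.84,0.45,0,0,1],
  [-1.11,0.61,0,0,1],
  [-1.38,0.78,0,0,1],
  [-1.65,0.94,0,0,1],
  [-1.92,1.11,0,0,1],
  [-2.18,1.29,0,0,1],
  [-2.45,1.46,0,0,1],
  [-2.7,1.64,0,0,1],
])

```text
t: 25.83
eef_pos: [0.5762, -0.0324, 0.1823]
ee_rot: [-1.517, 1.564, -2.845]
force: [-1.9, -8.1, -4.3]
width: 0.0096
```

step_arm([
  [0,0,0,0,1],
  [0,0,0,0,1],
  [0,0,0,0,1],
  [0,0,0,0,1],
  [0,0,0,0,1],
  [0,0,0,0,1],
  [0,0,0,0,1],
  [0,0,0,0,1],
  [0,0,0,0,1],
  [0,0,0,0,1],
])

```text
t: 26.67
eef_pos: [0.5764, -0.0325, 0.1824]
ee_rot: [-1.485, 1.565, -2.814]
force: [-2.0, -9.1, -3.0]
width: 0.01
```

```bash
python3 - <<'E'
from tong import *
np.set_printoptions(precision=4,suppress=True)
s,f,P=look("w19")
print(s["t"],s["qd"],s["eef_pos"],s["force"],s["moment"],s["width"],delta(s,[.5447,-.0406,.1062],-76))
tongue("w19","wrist")
s,f,P=look("side19","side");tongue("side19","side")
s,f,P=look("scene19","scene")
E
```

```text
26.6667 [-0.0017 -0.0005 -0.      0.0014 -0.0019 -0.0009] [ 0.5764 -0.0325  0.1824] [-2.0033 -9.0504 -2.9741] [-3.2664  0.792   0.4922] 0.010034463485071603 (array([ 7.64, -3.22,  0.02, -0.1 ]), np.float64(-76.1), array([-0.006, -0.002, -1.   ]))
w19 7268 7252 theta 0.364 rise mm 77.2 z at pivot 0.0732
side19 207 206 theta 0.3625 rise mm 76.9 z at pivot 0.073
```

View pics/side19.png

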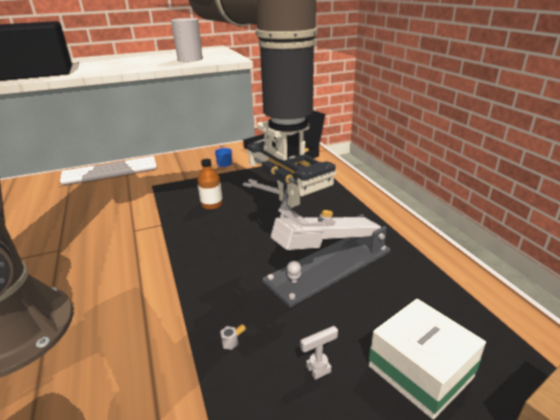

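View pics/scene19.png

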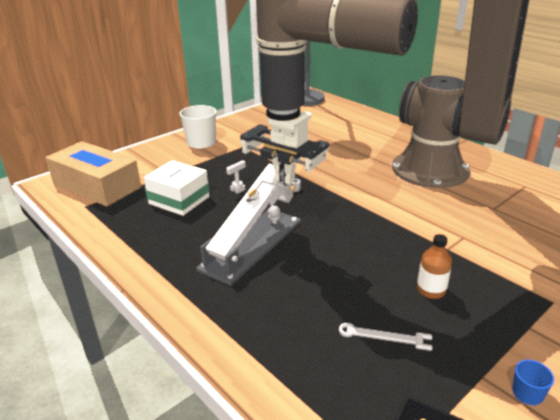

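```bash
python3 - <<'E'
from tong import *
s=get_state();print(s["t"],s["eef_pos"],s["force"],s["width"],abs(s["qd"]).max())
print(job_done())
E
```

```text
26.8167 [ 0.57638295 -0.03245674  0.18236203] [-1.59225202 -8.40317194 -3.68503102] 0.009793483886606317 0.001627958665819632
the job is handed in; nothing more can be done
None
```

The job is done and handed in at 26.8 s; the hand-in gives no verdict, so what follows is from my own checks.

- **Lock screw:** I turned it anticlockwise with the T-key until the turning moment jumped from about 0.05 to 0.28 N m, which I took as the stop. The wrist camera then measured the bar about 77° round from where it started; the stop at 1.3 rad would be 74°.
- **Key:** It stands upright on the bench and is released, at about (0.513, -0.309), roughly 30 mm from where it first stood.
- **Latch:** I pulled it about 10.6 mm by the tool's position. The pull had reached about 10 N, above the spring's 8 N, so I took it to be at the end of its travel before lifting.
- **Tongue:** It is raised to about 0.363 rad. The coupler is about 77 mm up, measured as 77.2 mm by the wrist camera and 76.9 mm by the side camera. It is held still, with the tab gripped (opening about 9.8 mm).
- **Bystanders:** In the final pictures the bottle, carton, wrench and fitting are where they were.

During the lift, the downward force on the tool was 6 to 7 N, more than the 3 N expected. It fell to 3 to 4 N once held still, and the tongue followed the tool closely throughout. No other check failed or disagreed beyond the calibration tolerance. The scene and side cameras differed by several millimetres, so I used the wrist camera for the fits.

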